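# Clear and shut one drawer so the interlock lets the next one open

## Task

The tool chest lets only one drawer be open at a time. In the open green drawer a wooden roller stands on end, too tall to go in: tip it over so that it lies flat inside, then press the green drawer fully home, past its catch, and after that pull the blue drawer wide open. Leave the yellow drawer shut, do not force the drawers, and leave the other things on the bench and on the chest where they are.

Things in the scene. Friction and masses are not known exactly. Their poses are not given: they have to be found in the camera images.
- chest: low dark wooden chest, fixed, 508 wide, 300 deep, 140 mm high; origin on the table under the middle of its front. x points into the chest, away from the robot (drawers open along -x), y along the front to the robot's left, z up. Three drawers side by side, middles at y = -164, 0, +164 mm in changing order, told by colour of front and handle. Underside of its top board 128 mm up
- roller_center (a point): centre of the loose wooden roller with terracotta stripes, a cylinder 44 mm across, 110 mm long, about 0.13 kg; z is its long axis. Begins upright on the green drawer's floor, its centre 28 to 55 mm behind the inside of the front panel, top 156 mm above the table. It has room to fall away from the robot, along the drawer, clear of the chest; lying flat it clears the chest's top board
- drawer_a_handle (a point): green drawer: middle of the bar of the green drawer's handle, 100 mm above the table, same colour, axes as the chest's, moves with the drawer. Bar level, 90 mm long, 12 mm thick, its axis 45 mm out from the front (39 mm free gap, open above and below, end posts 41 mm either side). Front panel 12 mm thick, 158 wide, 26 to 124 mm above the table; inside 248 x 136 mm, floor 46 mm and sides 103 mm up
- drawer_b_handle (a point): blue drawer: middle of the bar of the blue drawer's handle, 100 mm above the table, same colour, axes as the chest's, moves with the drawer. Bar level, 90 mm long, 12 mm thick, its axis 45 mm out from the front (39 mm free gap, open above and below, end posts 41 mm either side). Front panel 12 mm thick, 158 wide, 26 to 124 mm above the table; inside 248 x 136 mm, floor 46 mm and sides 103 mm up
- drawer_c_handle (a point): yellow drawer: middle of the bar of the yellow drawer's handle, 100 mm above the table, same colour, axes as the chest's, moves with the drawer. Bar level, 90 mm long, 12 mm thick, its axis 45 mm out from the front (39 mm free gap, open above and below, end posts 41 mm either side). Front panel 12 mm thick, 158 wide, 26 to 124 mm above the table; inside 248 x 136 mm, floor 46 mm and sides 103 mm up
- drawer_a (a joint): travel of the green drawer out of the chest in m: 0 fully shut, 0.22 fully out; begins about 0.2 out. About 2 N moves it; over the last 22 mm it must be pushed past a spring catch (peak roughly 8 to 13 N about 20 mm before home, easing after), which from 10 mm on draws it home to a hard stop. Short of that it stays out and the interlock stays locked
- drawer_b (a joint): travel of the blue drawer out of the chest in m: 0 fully shut, 0.22 fully out; begins shut and locked: while another drawer is more than about 4 mm out it gives only about 4 mm and then stands firm. Once free it has the same catch (8 to 14 N over the first 12 mm), then about 2 N
- drawer_c (a joint): travel of the yellow drawer out of the chest in m: 0 fully shut, 0.22 fully out; begins shut, same catch and interlock; to be left shut
Things that resemble listed ones, but are neither listed nor needed, are in the scene too. Leave any pink look-alike of the part that bears roller_center alone.

How it is judged:
By the outcome, as a careful person would: the job done as asked, in the order asked, and still so for the second after the job is handed in, with the robot touching nothing.
It also fails if it takes over 51 s, if anything falls off the work surface, if the arm or the gripper's body presses on something with over 40 N, if the wrist force passes 120 N, or if a joint passes its speed limit or range.

## Robot

A 6-joint arm with a two-finger parallel gripper is mounted at the origin on the work surface. World frame = base frame: x ahead of the robot, y to its left, z up, the work surface at z = 0. Lengths are in m, angles in rad, forces in N, time in s.
With the tool pointing down it reaches from about 0.25 to 0.725 m from the base axis. Payload 4 kg.
Tool frame: the origin (TCP) lies at the very end of the fingers, on their centre line; the grasp point (between the pads) lies 19 mm behind it; z points along the fingers, y is the line along which they close (so a half turn about z gives the same grasp; the last joint's range is limited). The gripper opens to 85 mm and grips with 20 to 120 N. Pads are 22 mm wide; open, the fingers measure 114 mm over their backs; the gripper's body (76 mm by 85 mm) begins 54 mm behind the grasp point. The pads swing forward as they close: fully open they stand 13 mm farther back than shut.
Start: joints at [1.12, 0.241, 0.005, 1.335, 0, 1.571], TCP at [0.218, 0.45, 0.231] pointing down, gripper open.
Joint ranges: [-2.72, 2.72], [-1.05, 1.87], [-1.09, 1.28], [-1.99, 2.15], [-1.42, 1.44], [-3.14, 3.14]. Speed limits (rad/s): [2.79, 2.79, 3.14, 3.14, 3.14, 3.14].

## Interface

Orientations are given as a unit quaternion [x, y, z, w].
In Python, from workcell import bot, vision, workorder gives the robot as it stands.
- The arm moves only by the shell command python3 -m creep 'ROWS' [OPENING]. ROWS is JSON, a list of rows, each a list of 2 entries, a list of its own where there are three numbers: the shift along the tool's x, y, z in mm, then the turn, a rotation vector about the tool's x, y, z in rad. In form: [[[dx, dy, dz], [wx, wy, wz]], ...]. A call has 1 to 12 rows; each row shifts and turns the commanded pose from where the row before left it, along the tool's axes as they then stand; what a row does not reach is not made up. A row lasts 1/8 s, in which the tool goes at most 62.5 mm and 10.7 degrees, less where a joint would pass 70% of its speed; a pose out of reach is approached as far as the arm can. A call is refused whole if a number of a shift passes 62.5 or a number of a turn 0.188, either way. A call with a gripper value outside its range is refused whole. OPENING is the finger opening in mm, from 0 to 85.4, set as the call begins (- or left out, the last holds). The fingers move at their own pace and stop on an object; the grip force is fixed at half the most. Time passes only in rows, so rows that do not move let the fingers close. It gives the time, the measured TCP pose, the force, the opening and the grip force at its end, in the units of the state.
- bot.get_obs(): the state, without advancing time (a new reading comes with each control period).
- vision.camera(name): name is "scene" or "side" or "wrist"; returns a dict with "image" (384x512x3 uint8, blue, green, red), "z_map" (384x512 float32, m along the optical axis (not along the pixel's ray), 0 where there is no reading), "K" (3x3 intrinsics, pixels), "rvec" (rotation vector, rad) and "tvec" (3), from world to camera coordinates, as OpenCV has them; the wrist camera has in their place "tool_from_camera" (4x4, takes a point from camera to tool coordinates, whose origin is the TCP and whose axes are the flange's). Camera axes: x right, y down, z forward; pixel columns grow to the right and rows downward; lengths in m; the calibration is good to about 2 mm. The wrist camera is an equidistant fisheye: a pixel r from the principal point sees the ray r / f radians off the axis. A picture is of the moment at which its call begins: read the wrist's pose just before it.
- workorder.job_done(): hands the job in; it is judged then, once.
Trained networks look in a picture, given as the dict that the camera call returned (one of the last four; its "shot" number tells which), for a name from the list of things; names that differ only in an ending like _2 or _b are one class to them, and where a whole thing is asked for, a point or a joint stands for the part that bears it (a point fixed in the world has none). Each returns a list of dicts, best first, with "score" (0 to 1); they miss things now and then, are a little off and sometimes report something else, mostly with a low value. They report only what shows in the picture. A call takes as long as a camera call. They do not tell look-alikes from the thing itself.
- vision.spot_in(picture, query): "position" ([column, row] in pixels, amid what is visible of it).
- vision.place_of(picture, query): "position" ([column, row] in pixels: a listed point, or the origin of a listed thing).
The state is a dict: "clock": time; "joint_pos": joint angles; "joint_vel": joint speeds; "tau": joint torques, N m; "eef_pos": TCP position; "tool_rot": TCP orientation; "ft_force": force on the tool from outside, world axes, zero at the start; "ft_torque": the same for the moment, N m; "grip_width": finger opening in m; "grasp_force": force on a finger pad.
Only numpy, scipy, OpenCV 4.12 (cv2) and the standard library are available. Lean on these libraries where they do the work, as an engineer would, in place of code of your own. Each camera call takes 0.05 s, during which the arm holds its last target. There are 200 camera calls.

## Working session

There is one attempt and no reset: what is moved stays moved. The work goes in short steps, Python scripts to look and compute and a shell command to move; the robot and the scene stay as the last step left them, time stands still between calls to the robot, and variables do not carry over. Pictures are saved under pics/ and viewed, at most 10 in all, crops included, and the job is handed in when it is done.

```bash
ls; mkdir -p pics
cat > h.py <<'E'
import numpy as np, cv2
from workcell import bot, vision, workorder
def w(p,uv,r=2):
    """world point of pixel by depth"""
    u,v=int(round(uv[0])),int(round(uv[1])); z=p["z_map"][v-r:v+r+1,u-r:u+r+1]; z=np.median(z[z>0])
    K=p["K"]; c=np.array([(uv[0]-K[0,2])/K[0,0]*z,(uv[1]-K[1,2])/K[1,1]*z,z])
    R=cv2.Rodrigues(np.array(p["rvec"]))[0]; return R.T@(c-np.ravel(p["tvec"]))
def ray(p,uv):
    K=p["K"];R=cv2.Rodrigues(np.array(p["rvec"]))[0]
    d=R.T@np.array([(uv[0]-K[0,2])/K[0,0],(uv[1]-K[1,2])/K[1,1],1.]);return -R.T@np.ravel(p["tvec"]),d/np.linalg.norm(d)
def tri(a,b):
    (o1,d1),(o2,d2)=a,b
    s=np.linalg.lstsq(np.c_[d1,-d2],o2-o1,rcond=None)[0];x,y=o1+s[0]*d1,o2+s[1]*d2
    return (x+y)/2,np.linalg.norm(x-y)
E
python3 - <<'E'
from h import *
np.set_printoptions(precision=3,suppress=True)
P={n:vision.camera(n) for n in("scene","side")}
cv2.imwrite("pics/a.png",P["scene"]["image"]);cv2.imwrite("pics/b.png",P["side"]["image"])
for q in("roller_center","drawer_a_handle","drawer_b_handle","drawer_c_handle","chest"):
    for n,p in P.items():
        for r in vision.place_of(p,q)[:4]:
            try: x=w(p,r["position"])
            except Exception as e: x=None
            print(q,n,np.round(r["position"]),round(r["score"],2),x)
o=bot.get_obs();print(o["clock"],o["tool_rot"],o["eef_pos"])
E
```

```text
pics
roller_center scene [236. 100.] 0.58 [ 0.41  -0.161  0.093]
roller_center scene [227. 168.] 0.56 [ 0.556 -0.077  0.154]
roller_center side [268. 214.] 0.93 [ 0.533 -0.109  0.115]
roller_center side [187. 298.] 0.64 [ 0.388 -0.193  0.074]
drawer_a_handle scene [327. 316.] 0.58 [0.673 0.202 0.105]
drawer_a_handle scene [245. 122.] 0.56 [ 0.404 -0.148  0.001]
drawer_a_handle side [219. 232.] 0.84 [ 0.454 -0.115  0.105]
drawer_a_handle side [273. 130.] 0.27 [0.668 0.198 0.098]
drawer_b_handle scene [254. 256.] 0.74 [0.655 0.042 0.105]
drawer_b_handle side [295. 164.] 0.59 [0.727 0.187 0.005]
drawer_c_handle side [273. 128.] 0.97 [0.669 0.201 0.102]
chest scene [236. 284.] 0.89 [0.713 0.044 0.124]
0.6 [0.223 0.975 0.    0.   ] [0.218 0.45  0.231]
```

View pics/a.png

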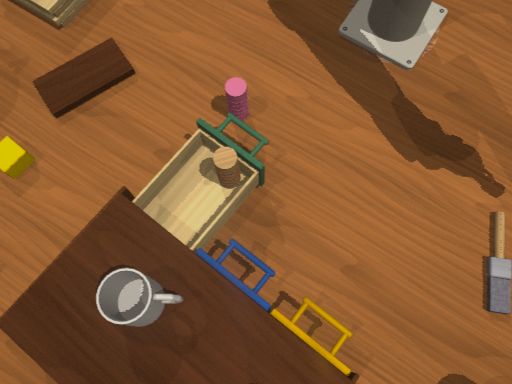

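View pics/b.png

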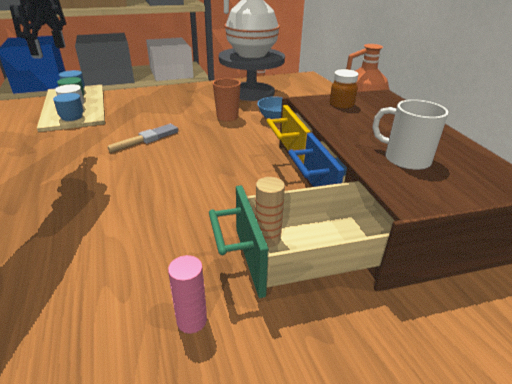

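The scene view shows the pink decoy roller at (236,100) standing on the bench just in front of the green handle. The real wooden roller is in the green drawer, at (227,168) in scene and (268,214) in side. Blue is the middle drawer (240,262), yellow the left one (322,318). Next I'll fit the chest frame from the coloured bars and crop the roller to check the choice.

Run:
```python
from h import *
np.set_printoptions(precision=3,suppress=True)
P={n:vision.camera(n) for n in("scene","side")}
def cloud(p):
    z=p["z_map"];K=p["K"];v,u=np.mgrid[:384,:512];c=np.stack([(u-K[0,2])/K[0,0]*z,(v-K[1,2])/K[1,1]*z,z],-1)
    R=cv2.Rodrigues(np.array(p["rvec"]))[0];return (c-np.ravel(p["tvec"]))@R
C={n:cloud(p) for n,p in P.items()};H={n:cv2.cvtColor(p["image"],cv2.COLOR_BGR2HSV) for n,p in P.items()}
print({n:H[n][y,x] for n,(x,y) in {"scene":(258,172),"side":(250,240)}.items()})
hue={"green":(65,95),"blue":(105,125),"yel":(22,32)}
for n in P:
  for k,(a,b) in hue.items():
    h=H[n];X=C[n];m=(h[...,0]>=a)&(h[...,0]<=b)&(h[...,1]>(170 if k!="green" else 90))&(P[n]["z_map"]>0)&(X[...,2]>.088)&(X[...,2]<.113)&(X[...,0]>.38)&(X[...,0]<.72)&(abs(X[...,1])<.3)
    q=X[m]; 
    if len(q)<20: print(n,k,len(q));continue
    # chest axis approx
    e=np.array([.995,-.1]);s=q[:,:2]@e;bar=q[s<np.percentile(s,1)+.016]
    c=bar.mean(0);U=np.linalg.svd(bar[:,:2]-c[:2],full_matrices=False)[2][0];U*=np.sign(U[1])
    t=(bar[:,:2]-c[:2])@U
    print(n,k,len(bar),"mid",c[:2]+U*(t.max()+t.min())/2,"z",np.percentile(bar[:,2],[5,95]),"dir",U,"len",np.ptp(t))
for nm in("roller","mug"):
  for n,(x0,x1,y0,y1) in ({"scene":(212,242,145,165),"side":(258,284,178,187)} if nm=="roller" else {"scene":(95,190,265,330),"side":(370,445,98,170)}).items():
    q=C[n][y0:y1,x0:x1].reshape(-1,3);q=q[q[:,2]>.151];print(nm,n,len(q),q.min(0),q.max(0),np.median(q,0))
q=C["scene"][75:85,226:247].reshape(-1,3);q=q[q[:,2]>.08];print("pink",q.min(0),q.max(0))
a=tri(ray(P["scene"],[225,154]),ray(P["side"],[269,184]));print("roller top tri",a)
im=np.hstack([cv2.resize(P["scene"]["image"][90:210,180:290],(400,436)),cv2.resize(P["side"]["image"][160:290,200:319],(400,436))]);cv2.imwrite("pics/c.png",im)
o=bot.get_obs();from scipy.spatial.transform import Rotation as R;print(R.from_quat(o["tool_rot"]).as_matrix())
```

```text
{'scene': array([ 21, 112, 116], dtype=uint8), 'side': array([ 75, 131,  80], dtype=uint8)}
scene green 191 mid [ 0.455 -0.107] z [0.103 0.108] dir [0.101 0.995] len 0.09435680857661874
scene blue 46 mid [0.661 0.059] z [0.103 0.107] dir [0.201 0.98 ] len 0.05067425599803495
scene yel 341 mid [0.675 0.204] z [0.102 0.107] dir [0.103 0.995] len 0.09601102750558729
side green 335 mid [ 0.453 -0.107] z [0.101 0.107] dir [0.094 0.996] len 0.09514254246194254
side blue 160 mid [0.656 0.038] z [0.1   0.107] dir [0.074 0.997] len 0.09495624281006723
side yel 127 mid [0.672 0.201] z [0.1   0.107] dir [0.069 0.998] len 0.09514480684863792
roller scene 383 [ 0.521 -0.114  0.152] [0.765 0.141 0.91 ] [ 0.541 -0.094  0.156]
roller side 220 [ 0.356 -0.517  0.155] [ 0.563 -0.07   0.46 ] [ 0.544 -0.087  0.156]
mug scene 2269 [ 0.765 -0.108  0.151] [0.861 0.141 0.91 ] [ 0.82  -0.072  0.211]
mug side 3253 [ 0.356 -0.517  0.151] [ 0.861 -0.004  0.46 ] [ 0.797 -0.083  0.205]
pink [ 0.372 -0.195  0.107] [0.765 0.141 0.91 ]
roller top tri (array([ 0.538, -0.094,  0.158]), np.float64(0.000991600298731905))
[[-0.9    0.436  0.   ]
 [ 0.436  0.9    0.   ]
 [-0.     0.    -1.   ]]
```

View pics/c.png

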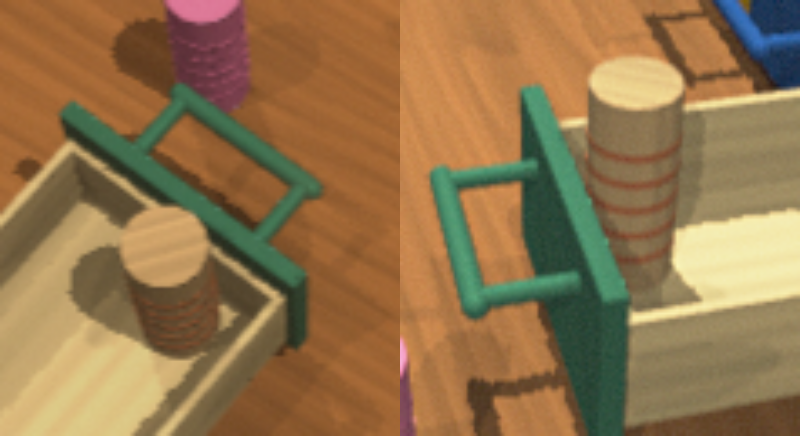

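The crop confirms the choice: a wooden roller with terracotta stripes stands in the green drawer, and the pink one is outside. The chest's x axis is about (0.995,-0.10). The green bar is at (0.454,-0.107), the roller axis at (0.541,-0.092) with its top at 0.157, and the mug is at least 75 mm behind the chest front. I'll close the fingers, align the tool with the chest and go to the robot side of the roller.

```bash
python3 -m creep '[[[0,0,0],[0,0,-0.1755]],[[0,0,0],[0,0,-0.1755]],[[-33,-50.7,0],[0,0,0]],[[-33,-50.7,0],[0,0,0]],[[-33,-50.7,0],[0,0,0]],[[-33,-50.7,0],[0,0,0]],[[-33,-50.7,0],[0,0,0]],[[-33,-50.7,0],[0,0,0]],[[-33,-50.7,0],[0,0,0]],[[-33,-50.7,0],[0,0,0]],[[-33,-50.7,0],[0,0,0]],[[-33,-50.7,0],[0,0,0]]]' 0
cat >> h.py <<'E'
from scipy.spatial.transform import Rotation as Ro
def tool(t):
    "shift in tool mm to world target t, and tool y heading deg"
    o=bot.get_obs();M=Ro.from_quat(o["tool_rot"]).as_matrix()
    return np.round((M.T@(np.array(t)-o["eef_pos"]))*1000,1),np.round(np.degrees(np.arctan2(M[1,1],M[0,1])),1),np.round(M[:,2],3),np.round(o["eef_pos"],4),o["clock"],np.round(o["ft_force"],1)
E
python3 -c "
from h import *
print(tool([.496,-.0875,.141]))"
```

```text
clock: 2.2
eef_pos: [0.4965, -0.0893, 0.2315]
tool_rot: [0.05, 0.999, 0.0, 0.0]
ft_force: [1.0, 0.6, -0.0]
grip_width: -0.0002
grasp_force: 0.0
(array([ 0.7,  1.7, 90.5]), np.float64(84.3), array([ 0.001,  0.   , -1.   ]), array([ 0.4965, -0.0893,  0.2315]), 2.2, array([ 1. ,  0.6, -0. ]))
```

```bash
python3 -m creep '[[[0,2,30],[0,0,0]],[[0,0,30],[0,0,0]],[[0,0,29],[0,0,0]],[[-6,0,0],[0,0,0]],[[-6,0,0],[0,0,0]],[[-8,0,0],[0,0,0]],[[-8,0,0],[0,0,0]],[[-8,0,0],[0,0,0]],[[-8,0,0],[0,0,0]],[[-8,0,0],[0,0,0]],[[-8,0,0],[0,0,0]],[[0,0,0],[0,0,0]]]'
python3 - <<'E'
from h import *
p=vision.camera("side");s=vision.camera("scene");cv2.imwrite("pics/d.png",np.hstack([cv2.resize(s["image"][90:270,120:300],(400,400)),cv2.resize(p["image"][120:320,190:390],(400,400))]))
print(tool([.6,-.1,.14]))
E
```

```text
clock: 3.7
eef_pos: [0.5562, -0.0914, 0.1421]
tool_rot: [0.05, 0.999, 0.0, 0.0]
ft_force: [0.5, 0.3, 0.5]
grip_width: 0.0
grasp_force: 0.0
(array([-45.3,  -4.3,   2.1]), np.float64(84.3), array([-0.001,  0.   , -1.   ]), array([ 0.5554, -0.0912,  0.1421]), 3.8, array([0.3, 1.3, 0.6]))
```

View pics/d.png

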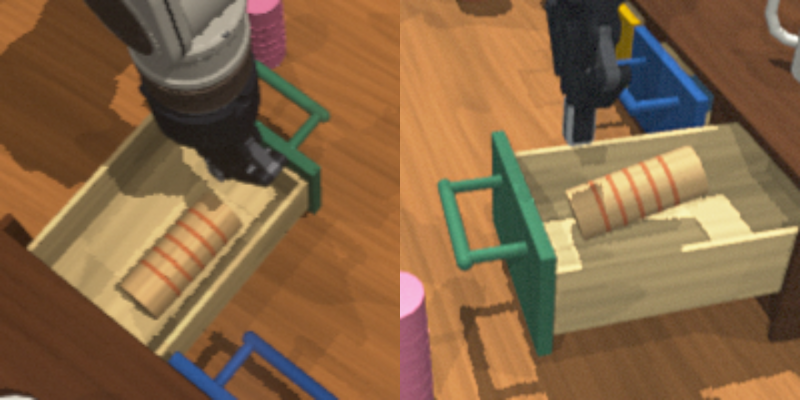

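The roller has gone over and points along the drawer. I'll raise the tool, move above the handle gap, and measure whether it lies flat.

```bash
python3 -m creep '[[[0,0,-30],[0,0,0]],[[25,-8,0],[0,0,0]],[[25,-9,0],[0,0,0]],[[24,-9,0],[0,0,0]],[[0,0,0],[0,0,0]]]'
python3 - <<'E'
from h import *
P={n:vision.camera(n) for n in("scene","side")}
def cloud(p):
    z=p["z_map"];K=p["K"];v,u=np.mgrid[:384,:512];c=np.stack([(u-K[0,2])/K[0,0]*z,(v-K[1,2])/K[1,1]*z,z],-1)
    R=cv2.Rodrigues(np.array(p["rvec"]))[0];return (c-np.ravel(p["tvec"]))@R
R2=np.array([[.995,-.1],[.1,.995]])
for n,p in P.items():
    X=cloud(p);h=cv2.cvtColor(p["image"],cv2.COLOR_BGR2HSV)
    c=(X[...,:2]-[.454,-.107])@R2.T
    m=(abs(c[...,1])<.06)&(c[...,0]>.07)&(c[...,0]<.23)&(X[...,2]>.065)&(X[...,2]<.13)&(p["z_map"]>0)
    q=np.c_[c[m],X[m][:,2]];
    for a in np.arange(.07,.23,.02):
        s=q[(q[:,0]>=a)&(q[:,0]<a+.02)]
        if len(s)>5: print(n,round(a,2),len(s),np.round([np.percentile(s[:,2],97),np.median(s[:,1])],3))
    m=(h[...,0]>=65)&(h[...,0]<=95)&(h[...,1]>90)&(X[...,2]>.088)&(X[...,2]<.113)&(abs(c[...,0])<.1)&(abs(c[...,1])<.1)
    q=c[m];
    if len(q)>20: b=q[q[:,0]<np.percentile(q[:,0],1)+.016];print(n,"bar",len(b),b.mean(0),np.ptp(b[:,1]))
print(tool([.479,-.110,.09]))
cv2.imwrite("pics/e.png",cv2.resize(P["side"]["image"][120:320,190:390],(500,500)))
E
```

```text
clock: 4.42
eef_pos: [0.4777, -0.1099, 0.1725]
tool_rot: [0.05, 0.999, 0.0, -0.0]
ft_force: [-0.3, -0.9, -0.2]
grip_width: 0.0003
grasp_force: 0.0
scene 0.11 219 [0.091 0.028]
scene 0.13 235 [0.092 0.029]
scene 0.15 244 [0.091 0.028]
scene 0.17 245 [0.091 0.028]
scene 0.19 248 [0.092 0.027]
scene 0.21 156 [0.091 0.027]
scene bar 147 [0.00134674 0.01631933] 0.08915357056120976
side 0.09 34 [0.088 0.017]
side 0.11 326 [0.09  0.014]
side 0.13 268 [0.09  0.011]
side 0.15 265 [0.09  0.011]
side 0.17 270 [0.09 0.01]
side 0.19 257 [0.09 0.01]
side 0.21 113 [0.09 0.01]
side bar 328 [-0.00096942 -0.00721166] 0.09411175978168479
(array([ 1. , -0.3, 82.7]), np.float64(84.3), array([ 0.001, -0.   , -1.   ]), array([ 0.4799, -0.1098,  0.1727]), 4.525, array([-0.2, -0.3, -0.8]))
```

View pics/e.png

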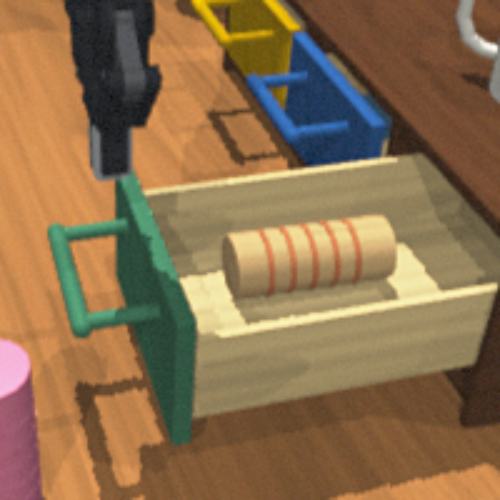

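The roller lies flat: its top is at 0.090, which is the 46 mm floor plus 44 mm diameter, and the bar hasn't moved. I'll drop into the handle gap and push.

```bash
python3 -m creep '[[[0,0,40],[0,0,0]],[[0,0,40],[0,0,0]],[[-6,0,0],[0,0,0]],[[-6,0,0],[0,0,0]],[[-12,0,0],[0,0,0]],[[-18,0,0],[0,0,0]],[[-20,0,0],[0,0,0]],[[-20,0,0],[0,0,0]],[[-20,0,0],[0,0,0]],[[-20,0,0],[0,0,0]],[[-15,0,0],[0,0,0]],[[-8,0,0],[0,0,0]]]'
```

```text
clock: 6.02
eef_pos: [0.626, -0.1243, 0.0938]
tool_rot: [0.05, 0.999, -0.0, 0.002]
ft_force: [-1.9, 0.3, 0.9]
grip_width: -0.0001
grasp_force: 0.9
```

```bash
python3 -m creep '[[[-8,0,0],[0,0,0]],[[-8,0,0],[0,0,0]],[[-6,0,0],[0,0,0]],[[-4,0,0],[0,0,0]],[[0,0,0],[0,0,0]]]'; python3 -c "
from h import *
print(tool([.675,-.128,.093]))"
```

```text
clock: 6.65
eef_pos: [0.6501, -0.127, 0.0922]
tool_rot: [0.05, 0.999, -0.0, 0.0]
ft_force: [-0.6, 0.2, -0.4]
grip_width: -0.0001
grasp_force: 0.0
(array([-24.9,   1.5,  -0.7]), np.float64(84.3), array([ 0.001, -0.   , -1.   ]), array([ 0.6501, -0.127 ,  0.0922]), 6.65, array([-0.6,  0.2, -0.4]))
```

```bash
python3 -m creep '[[[-4,0,0],[0,0,0]],[[-4,0,0],[0,0,0]],[[-4,0,0],[0,0,0]],[[-3,0,0],[0,0,0]]]';python3 -m creep '[[[-3,0,0],[0,0,0]],[[-3,0,0],[0,0,0]]]';python3 -m creep '[[[-3,0,0],[0,0,0]],[[0,0,0],[0,0,0]]]'
```

```text
clock: 7.15
eef_pos: [0.6624, -0.1282, 0.0922]
tool_rot: [0.05, 0.999, 0.0, -0.002]
ft_force: [-6.5, 0.6, 2.6]
grip_width: -0.0001
grasp_force: 2.6
clock: 7.4
eef_pos: [0.6712, -0.129, 0.0923]
tool_rot: [0.05, 0.999, -0.0, 0.001]
ft_force: [0.4, 0.3, -0.4]
grip_width: 0.0001
grasp_force: 0.0
clock: 7.65
eef_pos: [0.674, -0.1293, 0.0922]
tool_rot: [0.05, 0.999, -0.0, 0.0]
ft_force: [-0.5, 0.6, -0.3]
grip_width: 0.0001
grasp_force: 0.0
```

```bash
python3 -m creep '[[[-2,0,0],[0,0,0]],[[0,0,0],[0,0,0]]]';python3 -m creep '[[[-2,0,0],[0,0,0]],[[0,0,0],[0,0,0]]]'
python3 - <<'E'
from h import *
p=vision.camera("side");s=vision.camera("scene");cv2.imwrite("pics/f.png",np.hstack([cv2.resize(s["image"][160:360,140:340],(400,400)),cv2.resize(p["image"][80:280,220:420],(400,400))]))
for n,q in(("side",p),("scene",s)):
  for d in "abc":
    for r in vision.place_of(q,f"drawer_{d}_handle")[:1]: print(n,d,np.round(r["position"]),round(r["score"],2),np.round(w(q,r["position"]),3))
E
```

```text
clock: 7.9
eef_pos: [0.6753, -0.1294, 0.0922]
tool_rot: [0.05, 0.999, 0.0, -0.0]
ft_force: [-0.8, 1.1, -0.1]
grip_width: -0.0
grasp_force: 0.4
clock: 8.15
eef_pos: [0.6752, -0.1294, 0.0922]
tool_rot: [0.05, 0.999, 0.0, -0.002]
ft_force: [-6.8, 1.3, 4.6]
grip_width: -0.0002
grasp_force: 3.4
side a [336. 212.] 0.78 [ 0.642 -0.128  0.105]
side b [299. 165.] 0.95 [0.652 0.028 0.102]
side c [270. 128.] 0.65 [0.747 0.399 0.006]
scene a [182. 199.] 0.79 [ 0.637 -0.129  0.101]
scene b [254. 260.] 0.83 [0.66  0.045 0.106]
scene c [325. 316.] 0.88 [0.674 0.199 0.106]
```

View pics/f.png

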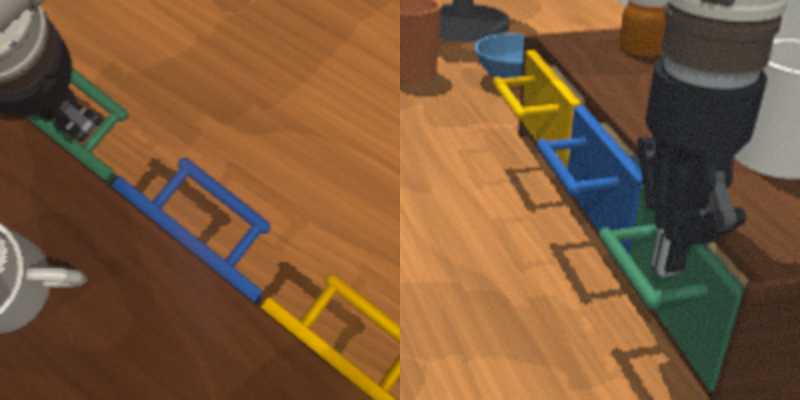

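Green is home: there's a firm stop at 7 N, its front is flush, and its bar lines up with the other two. I'll back off inside the gap, rise, cross to the blue gap and descend.

```bash
python3 -m creep '[[[9,0,0],[0,0,0]],[[0,0,0],[0,0,0]],[[0,0,30],[0,0,0]],[[0,0,0],[0,0,0]]]' >/dev/null 2>&1 & sleep 0; wait; python3 -c "
from h import *
print(tool([.682,.036,.16]))"
```

```text
(array([   1.5,  165.1, -100.2]), np.float64(84.3), array([-0.005,  0.001, -1.   ]), array([ 0.6665, -0.1283,  0.0597]), 9.05, array([0.8, 0.4, 0.5]))
```

I typed the wrong sign there: the tool went down 30 mm inside the gap instead of up. The force stayed under 1 N, so nothing was pressed. Raising it now.

```bash
python3 -m creep '[[[0,0,-35],[0,0,0]],[[0,0,-35],[0,0,0]],[[0,0,-32],[0,0,0]],[[0,35,0],[0,0,0]],[[0,45,0],[0,0,0]],[[0,45,0],[0,0,0]],[[0,40,0],[0,0,0]],[[0,0,0],[0,0,0]]]'
python3 - <<'E'
from h import *
print(tool([.682,.036,.085]))
p=vision.camera("scene");cv2.imwrite("pics/g.png",cv2.resize(p["image"][180:340,160:360],(600,480)))
for d in "ab":
  for r in vision.place_of(p,f"drawer_{d}_handle")[:1]: print(d,np.round(r["position"]),round(r["score"],2),np.round(w(p,r["position"]),3))
E
```

```text
clock: 10.05
eef_pos: [0.6854, 0.0391, 0.1654]
tool_rot: [0.047, 0.999, 0.0, 0.001]
ft_force: [-0.1, -0.9, 0.6]
grip_width: 0.0001
grasp_force: 0.0
(array([ 3.2, -3.4, 80.4]), np.float64(84.6), array([ 0.002,  0.001, -1.   ]), array([0.6854, 0.0391, 0.1654]), 10.05, array([-0.1, -0.9,  0.6]))
```

View pics/g.png

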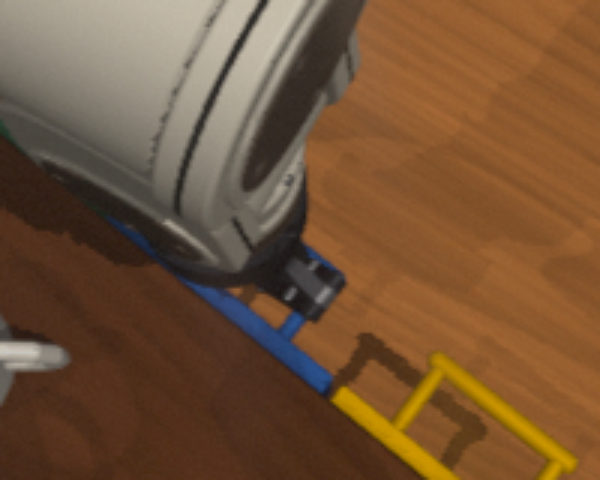

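The fingers are over the blue handle's gap; the offset in the picture is height parallax, and the arm is clear of the mug. I'll descend and pull gently.

```bash
python3 -m creep '[[[3,-3,30],[0,0,0]],[[0,0,30],[0,0,0]],[[0,0,0],[0,0,0]]]' && python3 -m creep '[[[0,0,19],[0,0,0]],[[0,0,0],[0,0,0]],[[4,0,0],[0,0,0]],[[4,0,0],[0,0,0]]]' && python3 -m creep '[[[4,0,0],[0,0,0]],[[4,0,0],[0,0,0]]]'
```

```text
clock: 10.58
eef_pos: [0.6793, 0.0308, 0.1016]
tool_rot: [0.051, 0.999, -0.0, -0.003]
ft_force: [-0.3, 0.6, -0.7]
grip_width: -0.0002
grasp_force: 0.0
clock: 11.08
eef_pos: [0.6741, 0.0334, 0.0868]
tool_rot: [0.05, 0.999, 0.0, 0.001]
ft_force: [-0.4, 0.3, -0.5]
grip_width: -0.0005
grasp_force: 0.0
clock: 11.32
eef_pos: [0.6702, 0.0339, 0.087]
tool_rot: [0.05, 0.999, -0.0, 0.005]
ft_force: [11.3, -0.4, -4.5]
grip_width: 0.0001
grasp_force: 5.4
```

```bash
python3 -m creep '[[[3,0,0],[0,0,0]],[[3,0,0],[0,0,0]],[[3,0,0],[0,0,0]]]' && python3 -m creep '[[[4,0,0],[0,0,0]],[[4,0,0],[0,0,0]],[[4,0,0],[0,0,0]],[[4,0,0],[0,0,0]]]'
```

```text
clock: 11.7
eef_pos: [0.6577, 0.0351, 0.0865]
tool_rot: [0.05, 0.999, -0.0, 0.001]
ft_force: [0.6, 0.3, 0.5]
grip_width: -0.0
grasp_force: 0.4
clock: 12.2
eef_pos: [0.6405, 0.037, 0.0851]
tool_rot: [0.05, 0.999, 0.0, -0.0]
ft_force: [2.1, -0.0, -0.9]
grip_width: -0.0001
grasp_force: 0.8
```

```bash
python3 -m creep '[[[8,0,0],[0,0,0]],[[14,0,0],[0,0,0]],[[18,0,0],[0,0,0]],[[18,0,0],[0,0,0]],[[18,0,0],[0,0,0]],[[18,0,0],[0,0,0]],[[18,0,0],[0,0,0]],[[18,0,0],[0,0,0]],[[14,0,0],[0,0,0]],[[8,0,0],[0,0,0]],[[5,0,0],[0,0,0]],[[0,0,0],[0,0,0]]]'; python3 -c "
from h import *
print(tool([.458,.0555,.085]))"
```

```text
clock: 13.7
eef_pos: [0.484, 0.0528, 0.0853]
tool_rot: [0.05, 0.999, 0.0, -0.0]
ft_force: [0.4, 0.3, -0.7]
grip_width: 0.0
grasp_force: 0.0
(array([26.2,  0.1,  0.3]), np.float64(84.3), array([-0.001,  0.001, -1.   ]), array([0.484 , 0.0528, 0.0853]), 13.7, array([ 0.4,  0.3, -0.7]))
```

```bash
python3 -m creep '[[[4,0,0],[0,0,0]],[[4,0,0],[0,0,0]],[[4,0,0],[0,0,0]],[[4,0,0],[0,0,0]]]'; python3 -m creep '[[[3,0,0],[0,0,0]],[[3,0,0],[0,0,0]],[[2,0,0],[0,0,0]],[[0,0,0],[0,0,0]]]'
```

```text
clock: 14.2
eef_pos: [0.4685, 0.0542, 0.0854]
tool_rot: [0.05, 0.999, 0.0, 0.0]
ft_force: [1.6, -0.3, -0.4]
grip_width: 0.0003
grasp_force: 0.8
clock: 14.7
eef_pos: [0.4602, 0.0548, 0.0853]
tool_rot: [0.05, 0.999, -0.0, -0.0]
ft_force: [0.5, -0.0, 0.4]
grip_width: 0.0004
grasp_force: 0.2
```

Travel is about 0.212 m. I'll ease off the bar, rise straight up, move back and check.

```bash
python3 -m creep '[[[-6,0,0],[0,0,0]],[[0,0,0],[0,0,0]],[[0,0,-30],[0,0,0]],[[0,0,-40],[0,0,0]],[[0,0,-40],[0,0,0]],[[0,0,-40],[0,0,0]],[[30,40,0],[0,0,0]],[[30,50,0],[0,0,0]],[[30,50,0],[0,0,0]],[[0,50,0],[0,0,0]],[[0,0,0],[0,0,0]]]'
python3 - <<'E'
from h import *
p=vision.camera("side");s=vision.camera("scene");cv2.imwrite("pics/i.png",np.hstack([cv2.resize(s["image"],(400,300)),cv2.resize(p["image"],(400,300))]))
for n,q in(("side",p),("scene",s)):
  for d in "abc":
    for r in vision.place_of(q,f"drawer_{d}_handle")[:2]: print(n,d,np.round(r["position"]),round(r["score"],2),np.round(w(q,r["position"]),3))
E
```

```text
clock: 16.08
eef_pos: [0.3957, 0.2551, 0.235]
tool_rot: [0.047, 0.999, 0.0, -0.0]
ft_force: [0.1, -0.2, 0.6]
grip_width: 0.0002
grasp_force: 0.0
side a [337. 213.] 0.61 [ 0.642 -0.132  0.106]
side b [190. 176.] 0.82 [0.444 0.05  0.106]
side b [272. 129.] 0.71 [0.668 0.206 0.098]
side c [270. 131.] 0.62 [0.743 0.387 0.001]
scene a [181. 200.] 0.86 [ 0.639 -0.127  0.105]
scene b [325. 171.] 0.83 [0.45  0.066 0.104]
scene b [326. 312.] 0.58 [0.662 0.202 0.052]
scene c [326. 316.] 0.84 [0.673 0.2   0.105]
```

View pics/i.png

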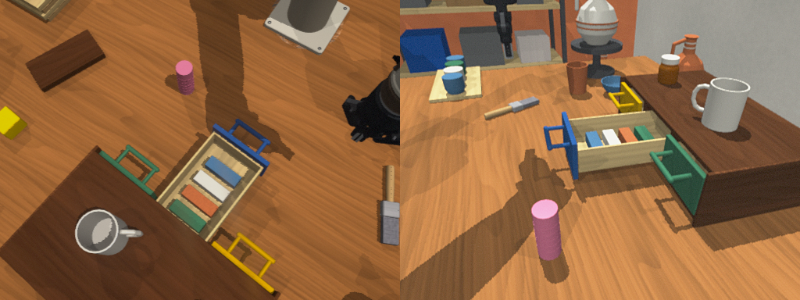

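The blue drawer is open about 0.21 m, green and yellow are shut, and the pink roller, mug and other things haven't moved. The robot is clear of everything.

```bash
python3 -c "
from workcell import workorder
print(workorder.job_done())"
```

```text
the job is handed in; nothing more can be done
None
```

I handed the job in at about 16 s of the 51 s allowed: the roller lies flat in the green drawer, which is pressed fully home, and the blue drawer was then pulled out about 0.21 m; yellow stayed shut and nothing else on the bench or chest moved.

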